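Close a key fob into the shielded test box

TASK

Lay the egg-shaped key fob (the one with a single button) flat in the nest of the shielded test box, button up and lengthwise between the locating walls; set it down, do not drop it. Then swing the lid over and press its front edge down until the catch snaps over the keeper bar and the lid is fully shut. Leave the other two key fobs where they lie.

Things in the scene. Friction and masses are not known exactly. Their poses are not given: they have to be found in the camera images.
- test_box: Shielded test box for key fobs, bare aluminium, fixed to the bench: 126 mm deep (its x), 140 mm wide (its y), rim at 45 mm above the bench, walls 8 mm thick. Origin: centre of its underside, on the bench. x points from the front wall (the catch) to the hinge at the back, z up. Inside is a grey moulded insert with the nest, a pocket between black locating walls; its floor is 24 mm above the bench.
- nest (a point): Centre of the nest's floor, 24 mm above the bench (z up, x along the nest). The pocket is 82 mm long (box x) by 45 mm wide (box y) inside locating walls 7 mm thick and 8 mm high; the long sides' walls are missing over the middle 40 mm, so fingers can reach down to the floor there. Free inside: 54 mm each way in x and 61 mm each way in y from this point.
- box_lid (a joint): Lid angle: 0 shut, 1.57 upright, up to 1.8 leaning back. Stiff hinge: the lid stays where it is left. Plate 126 x 140 x 14 mm (16 with its top boss), hinged at the back. At about 0.09 it meets the catch, ajar; its front edge then needs about 15 N to pass. A pad under its middle comes down to 18 mm above the nest's floor, so a fob lying on the walls keeps it from shutting.
- lid_hinge (a point): Middle of the lid's hinge line, 67.5 mm behind the box's centre and 45 mm above the bench. The axis is the box's y.
- lid_front (a point): Pressing point on the lid's outer face, 105.5 mm from the hinge line and 25 mm in from the front edge, 15 mm to the outer side of the plane through the hinge line that holds the lid's inner face; 60 mm above the bench when shut. z: the lid's outward normal; x: from front edge to hinge. The front edge is 130.5 mm from the hinge line.
- catch (a joint): Angle of the sprung steel catch at the middle of the box's front: 0 at rest (its nose over the lid's keeper bar when the lid is shut), about 0.12 while the keeper bar pushes it outward. It springs back by itself.
- catch_nose (a point): The nose of the catch, 24 mm wide in y, 64 mm above the bench and 74 mm in front of the box's centre; it stands 10 mm higher than the shut lid, just in front of it. Do not press on it: press the lid behind it.
- oval_fob: The fob to be tested: egg-shaped, black, one oval button on top, a small ring at one end. 76 mm long with the ring (x), 37 mm wide (y), 15 mm thick. Origin: centre of its underside; z up, out of the button face. It lies flat; the hard body reaches from x = -30 to +38 mm. Either end may point to the hinge.
- microscope: Stereo microscope and its lamp, fixed at the middle of the bench, between the fobs (left) and the test box (right). Keep the arm clear: the eyepieces overhang the bench from 0.53 m ahead of the robot, from y = -0.13 to +0.05, 0.43 m up; the head starts at 0.62 m, 0.2 m up; a small lamp hangs at x 0.64 to 0.70, y -0.12 to -0.04, 0.18 m up.
- square_fob: Another fob, box-shaped with several buttons, black, 72 x 37 x 14 mm, lying flat; stays where it is. Origin: centre of its underside.
- blade_fob: Another fob, box-shaped with a key blade at one end, black, 108 x 34 x 14 mm, lying flat; stays where it is. Origin: centre of its underside.

How it is judged:
On the way, in this order (a step that is already met when the one before it is completed fails the run):
1. the egg-shaped fob lies flat in the nest, lid still open (horizontal distance between oval_fob and nest below 0.014 m and angle between the x axis of oval_fob and the x axis of test_box, either way round below 0.3 rad and angle between oval_fob's own z axis and vertical below 0.08 rad and z of oval_fob in the frame of nest between -0.003 and 0.003 m and value of joint box_lid above 0.5 rad), for 0.2 s.
2. the lid is pressed fully shut and the catch has snapped over the keeper bar (value of joint box_lid below 0.025 rad and value of joint catch below 0.03 rad), for 0.2 s.
At the end, for the whole second after the job is handed in: The egg-shaped fob rests in the nest, button up, flat within 0.08 rad, on the floor within 3 mm, within 14 mm of the centre and 0.3 rad of the nest's length, either way round; the lid is shut (under 0.025 rad) and the catch back at rest over the keeper bar (under 0.03 rad) (all of step 2 and horizontal distance between oval_fob and nest below 0.014 m and angle between the x axis of oval_fob and the x axis of test_box, either way round below 0.3 rad and angle between oval_fob's own z axis and vertical below 0.08 rad and z of oval_fob in the frame of nest between -0.003 and 0.003 m and linear speed of oval_fob below 0.02 m/s); the robot touches nothing.
It fails at once if the fob is dropped: it falls free from more than about 40 mm above the nest's floor (contact force between oval_fob and anything else below 0.002 N and height (world z) of oval_fob above 0.065 m).
It fails at once if another key fob is shifted by more than 25 mm (distance of any of square_fob, blade_fob from where it was at the start of the episode above 0.025 m).
It also fails if it takes over 58 s, if anything falls off the work surface, if the arm or the gripper's body presses on something with over 40 N, if the wrist force passes 120 N, or if a joint passes its speed limit or range.

ROBOT

A 6-joint arm with a two-finger parallel gripper is mounted at the origin on a cart in front of the work surface, level with it; the furniture and walls round the work are solid. World frame = base frame: x ahead of the robot, y to its left, z up, the work surface at z = 0. Lengths are in m, angles in rad, forces in N, time in s.
With the tool pointing down it reaches from about 0.35 to 0.975 m from the base axis. Payload 4.9 kg.
Tool frame: the origin (TCP) lies at the very end of the fingers, on their centre line; the grasp point (between the pads) lies 19 mm behind it; z points along the fingers, y is the line along which they close (so a half turn about z gives the same grasp; the last joint's range is limited). The gripper opens to 85 mm and grips with 20 to 120 N. Pads are 22 mm wide; open, the fingers measure 114 mm over their backs; the gripper's body (76 mm by 85 mm) begins 54 mm behind the grasp point. The pads swing forward as they close: fully open they stand 13 mm farther back than shut.
Start: joints at [-1.303, 0.053, 1.613, -0, 1.476, -0.119], TCP at [0.236, -0.579, 0.231] pointing down, gripper open.
Joint ranges: [-3.01, 3.01], [-1.01, 2.22], [0.06, 2.58], [-1.02, 4.17], [0.09, 2.62], [-3.14, 3.14]. Speed limits (rad/s): [2.57, 2.57, 3.14, 3.14, 3.14, 3.14].

INTERFACE

Orientations are given as a unit quaternion [w, x, y, z].
In Python, from plant import manip gives the robot as it stands.
- The arm moves only by the tool send_rows, never from a script. Its argument "increments" is a list of rows, each an object of numbers: "claw": the closure, from -1 (fully open) to 1 (shut); "dx", "dy", "dz": the shift along the tool's x, y, z in units of 0.5 m (1.0 is 0.5 m); "yaw": the turn about the tool's z in units of 1.5 rad (1.0 is 1.5 rad). A call has 1 to 20 rows; each row is the pose to reach, as a shift and turn from the pose commanded when the call began, along the tool's axes at that moment; what a row does not reach only later rows make up. A row lasts 1/8 s, in which the tool goes at most 62.5 mm and 10.7 degrees, less where a joint would pass 70% of its speed; a pose out of reach is approached as far as the arm can. A call with a number of a shift or a turn outside -1 to 1 is refused whole. A call with a gripper value outside its range is refused whole. The fingers move at their own pace and stop on an object; the grip force is fixed at half the most. Time passes only in rows, so rows that repeat a pose let the fingers close. It gives the time, the measured TCP pose, the force, the opening and the grip force at its end, in the units of the state.
- manip.state(): the state, without advancing time (a new reading comes with each control period).
- manip.grab_frame(name): name is "scene" or "top"; returns the picture (400x640x3 uint8, red, green, blue); there is no depth.
- manip.camera_params(name): a dict with "camera_matrix" (3x3 intrinsics, pixels), "k1" (the pictures are not rectified: a ray, as slopes to the right and down, at radius r is drawn at 1 + k1 r^2 times it, then the intrinsics apply), "extrinsics" (4x4, takes a point from world to camera coordinates). Camera axes: x right, y down, z forward; pixel columns grow to the right and rows downward; lengths in m; the calibration is good to about 2 mm. A picture is of the moment at which its call begins. camera_params takes no time and is no camera call.
- manip.job_done(): hands the job in; it is judged then, once.
The state is a dict: "time": time; "joint_pos": joint angles; "joint_vel": joint speeds; "joint_efforts": joint torques, N m; "tool_pos": TCP position; "tool_rot": TCP orientation; "contact_force": force on the tool from outside, world axes, zero at the start; "ft_torque": the same for the moment, N m; "gripper_width": opening from 0.0 (shut) to 1.0 (fully open); "grasp_force": force on a finger pad.
Only numpy, scipy, OpenCV 4.12 (cv2) and the standard library are available. Lean on these libraries where they do the work, as an engineer would, in place of code of your own. Each camera call takes 0.05 s, during which the arm holds its last target. There are 200 camera calls.

## Working session

There is one attempt and no reset: what is moved stays moved. The work goes in short steps, Python scripts to look and compute and a tool call to move; the robot and the scene stay as the last step left them, time stands still between calls to the robot, and variables do not carry over. Pictures are saved under pics/ and viewed, at most 10 in all, crops included, and the job is handed in when it is done.

Besides the shell and the picture viewer there is one more tool, called after ">>>" in YAML: its name, and indented under it one key for each argument. send_rows: Moves the arm, as the interface text tells. Shifts and turns lie within -1 to 1; 1 stands for 0.5 m of shift or 1.5 rad of turn. Its arguments: {"type":"object","properties":{"increments":{"type":"array","items":{"type":"object","properties":{"claw":{"type":"number"},"dx":{"type":"number"},"dy":{"type":"number"},"dz":{"type":"number"},"yaw":{"type":"number"}}}}},"required":["increments"]}

```bash
mkdir -p pics; ls; cat > h.py <<'E'
import numpy as np, cv2
from plant import manip
def grab(n,f):
    im=manip.grab_frame(n); cv2.imwrite('pics/'+f,im[:,:,::-1]); return im
def cam(n):
    p=manip.camera_params(n); return np.array(p["camera_matrix"],float),p["k1"],np.array(p["extrinsics"],float)
def proj(n,P):
    K,k,E=cam(n); P=np.atleast_2d(P); c=P@E[:3,:3].T+E[:3,3]; s=c[:,:2]/c[:,2:]
    s=s*(1+k*(s**2).sum(1,keepdims=True)); return s*[K[0,0],K[1,1]]+K[:2,2]
def ray(n,uv,z):
    K,k,E=cam(n); uv=np.atleast_2d(np.array(uv,float)); d=(uv-K[:2,2])/[K[0,0],K[1,1]]; s=d.copy()
    for _ in range(30): s=d/(1+k*(s**2).sum(1,keepdims=True))
    R=E[:3,:3]; o=-R.T@E[:3,3]; v=np.c_[s,np.ones(len(s))]@R
    return o+v*((z-o[2])/v[:,2])[:,None]
E
python3 - <<'E'
from h import *
for n in("scene","top"):
    grab(n,n+"0.png"); K,k,e=cam(n); print(n,K[0,0],k,-e[:3,:3].T@e[:3,3],e[2,:3])
s=manip.state(); print(s["tool_pos"],s["tool_rot"],s["gripper_width"],s["time"])
E
```

```text
pics
scene 361.04659111415674 -0.0342211501374103 [0.21434068 0.58810558 0.6870918 ] [ 0.4252351  -0.63636845 -0.64359173]
top 436.7990022801321 -0.08828524841480838 [ 0.50681416 -0.04144489  1.0264269 ] [ 0.1029862   0.02006575 -0.99448037]
[ 0.23563656 -0.5782706   0.23017749] [-9.40339788e-04  9.81354560e-01  1.92203903e-01 -4.73053450e-05] 1.0009281898251463 0.1
```

View pics/top0.png

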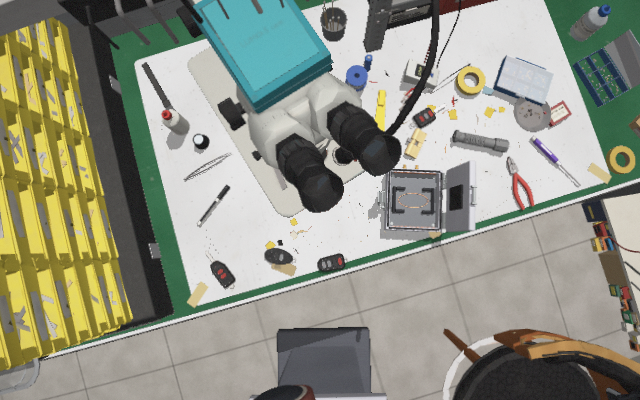

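View pics/scene0.png

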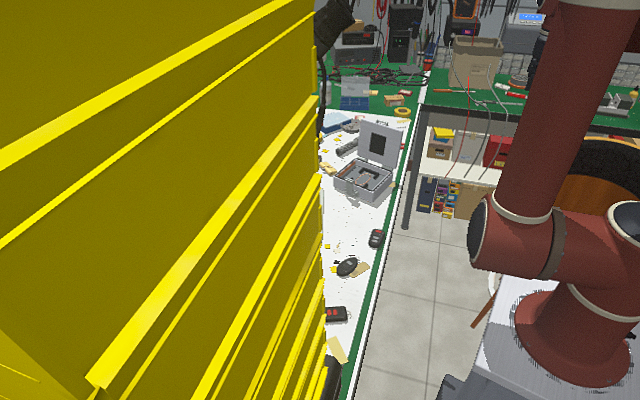

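The top view shows the egg fob near (279,257), the other fobs at (223,272) and (331,263), the box centre near (413,200), and the open lid to its right at (458,196). I'll zoom in.

```bash
python3 - <<'E'
from h import *
im=cv2.imread('pics/top0.png')
a=cv2.resize(im[235:285,245:305],None,fx=6.6,fy=6.6,interpolation=cv2.INTER_CUBIC)
b=cv2.resize(im[155:245,375:485],None,fx=5,fy=5,interpolation=cv2.INTER_CUBIC)[:450,:]
o=np.zeros((450,a.shape[1]+550,3),np.uint8); o[:a.shape[0],:a.shape[1]]=a; o[:,a.shape[1]:]=b
o=cv2.resize(o,(800,int(450*800/o.shape[1]))); print(800/(a.shape[1]+550),a.shape)
cv2.imwrite('pics/crop1.png',o)
g=im.max(2)
m=((g<75)*255).astype(np.uint8)
m=cv2.morphologyEx(m,cv2.MORPH_CLOSE,np.ones((3,3)))
cs,_=cv2.findContours(m[225:300,190:360],cv2.RETR_EXTERNAL,cv2.CHAIN_APPROX_NONE)
for c in cs:
    if cv2.contourArea(c)>80:
        c=c+[190,225]; P=ray("top",c[:,0],0.008)[:,:2]
        print(cv2.minAreaRect(c)[0],cv2.minAreaRect(P.astype(np.float32)),P.mean(0))
for uv in([385,170],[385,230],[443,170],[440,230]): print(uv,ray("top",uv,.045))
E
```

```text
0.8456659619450317 (330, 396, 3)
(221.86001586914062, 272.97998046875) ((0.4395280182361603, 0.21638283133506775), (0.06331276893615723, 0.032304078340530396), 36.81599807739258) [0.43807413 0.21599784]
(330.53076171875, 263.9461364746094) ((0.4548039734363556, -0.03744643181562424), (0.037468332797288895, 0.0644363984465599), 13.678119659423828) [ 0.45552972 -0.03851401]
(278.0810546875, 256.0135192871094) ((0.4760391116142273, 0.08387285470962524), (0.06256180256605148, 0.03341571241617203), 79.26432800292969) [0.4756336  0.08399634]
[385, 170] [[ 0.66456897 -0.16721626  0.045     ]]
[385, 230] [[ 0.52876135 -0.16164857  0.045     ]]
[443, 170] [[ 0.66089579 -0.29946492  0.045     ]]
[440, 230] [[ 0.52507744 -0.28527691  0.045     ]]
```

View pics/crop1.png

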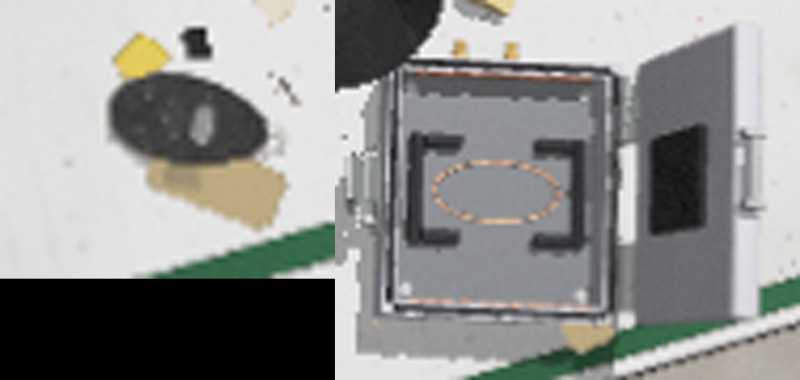

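Crop: the egg fob is tilted slightly, with its ring on the right (about (272,140) in the crop). The nest walls span crop x 407–586, y 135–248, and the lid stands upright at the right. Next I'll measure the nest with a mask and refine the fob outline.

```bash
python3 - <<'E'
from h import *
im=cv2.imread('pics/top0.png')
def rect(P):
    return cv2.minAreaRect(P.astype(np.float32))
g=im.max(2)
sub=np.zeros_like(g); sub[183:218,388:436]=255
m=cv2.bitwise_and(((g<75)*255).astype(np.uint8),sub)
v,u=np.nonzero(m); print(u.min(),u.max(),v.min(),v.max(),len(u))
print("walls",rect(ray("top",np.c_[u,v],.031)[:,:2]))
# lid-box outer rim via bounding: print rows
print("row200",[int(x) for x in g[200,378:482]])
for thr in(60,75,95,115):
    m=((g<thr)*255).astype(np.uint8); n,l,st,ce=cv2.connectedComponentsWithStats(m); k=l[256,272]
    v,u=np.nonzero(l==k); P=ray("top",np.c_[u,v],.009)[:,:2]; c=P.mean(0); w,V=np.linalg.eigh(np.cov((P-c).T)); d=V[:,1]*np.sign(V[1,1])
    t=(P-c)@d; s=(P-c)@[-d[1],d[0]]; print(thr,len(u),c,d,np.degrees(np.arctan2(d[1],d[0])),t.min(),t.max(),s.min(),s.max())
print(im[250:266,262:296].max(2))
s=manip.state(); print(s["tool_pos"],s["tool_rot"])
E
```

```text
388 433 183 217 291
walls ((0.5952557325363159, -0.2246842384338379), (0.10352658480405807, 0.0781303197145462), 87.57611846923828)
row200 [199, 144, 143, 150, 184, 143, 143, 142, 105, 178, 56, 99, 154, 146, 56, 60, 62, 89, 150, 147, 173, 147, 150, 149, 148, 148, 148, 151, 149, 150, 151, 150, 149, 148, 149, 147, 150, 150, 151, 150, 149, 151, 147, 151, 148, 149, 150, 149, 137, 154, 167, 125, 76, 53, 55, 60, 95, 102, 100, 104, 108, 126, 87, 79, 215, 229, 230, 229, 159, 113, 106, 75, 32, 29, 26, 26, 33, 26, 29, 31, 31, 22, 34, 46, 64, 110, 111, 109, 115, 113, 121, 176, 189, 152, 133, 163, 198, 195, 219, 226, 225, 227, 226, 226]
60 231148 [ 0.61661239 -0.00529056] [-0.03593776  0.99935403] 92.05952518232804 -0.8767590943417848 0.8256967538769993 -0.5885420738041613 0.5253431635305348
75 266 [0.47589753 0.08446223] [0.20369929 0.9790335 ] 78.24663257620729 -0.03198179614155588 0.030615611622078185 -0.017033309354598677 0.016411242875796803
95 309 [0.4762921  0.08480641] [0.20415759 0.97893804] 78.2198101808505 -0.03426263691871298 0.030198874177298555 -0.017726224756421213 0.0171521687725
[... 1822 characters left out ...]
64  62  66 104 174 221 203 191]
 [227 227 226 227 226 201 169 138 107  90  71  61  61  67  67  73  63  64
   59  66  62  69  70  69  57  56  61  64 111 172 187 204 199 186]
 [227 226 225 227 226 227 214 183 160 142 127 121 112  83  68  66  64  56
   55  62  60  57  63  70 110 114 119 133 160 210 188 226 230 230]
 [226 226 226 226 227 229 227 204 187 171 183 186 176 133 110 107 102 100
  104 111 112 117 120 131 183 192 192 191 187 180 217 223 229 231]
 [226 225 226 227 226 227 228 228 228 198 187 185 171 157 155 157 157 159
  166 181 185 188 188 190 189 190 188 191 189 190 190 189 219 221]]
[ 0.23563656 -0.5782706   0.23017749] [-9.40339788e-04  9.81354560e-01  1.92203903e-01 -4.73053450e-05]
```

```bash
python3 - <<'E'
from h import *
im=cv2.imread('pics/top0.png'); g=im.max(2)
sub=np.zeros_like(g); sub[185:215,391:436]=255
m=cv2.bitwise_and(((g<85)*255).astype(np.uint8),sub); v,u=np.nonzero(m)
for r in range(184,217,1): print(r,''.join('#' if x<75 else '+' if x<100 else '.' for x in g[r,386:440]))
print("walls",cv2.minAreaRect(ray("top",np.c_[u,v],.031)[:,:2].astype(np.float32)))
# predict for hypotheses
def outl(c,a,hx,hy,z):
    R=np.array([[np.cos(a),-np.sin(a)],[np.sin(a),np.cos(a)]]); P=np.array([[-hx,-hy],[-hx,hy],[hx,hy],[hx,-hy]])@R.T+c
    return np.c_[P,np.full(4,z)]
for a in(-88,-90,-92):
  print(a,proj("top",outl([.595,-.226],np.radians(a),.048,.0295,.032)).round(1).tolist(),proj("top",outl([.595,-.226],np.radians(a),.063,.07,.045)).round(1).tolist())
print(g[230:238,380:450:6]); print([int(x) for x in g[160:245,400]]);print([int(x) for x in g[160:245,432]])
E
```

```text
184 ..+#..................................................
185 ...#..................................................
186 ..+#...++.............................................
187 ..##...####++++++#+...............................+...
188 ..##..+############..................#+####++##+......
189 ..##..+############.................############..+...
190 ..##..+###+++++++++.................############..+...
191 ..##..+###+...+.+...................++#+++######..+...
192 ..##..###+..........................+++..++++###..+...
193 ..#...+##+...................................###..+...
194 ..#....##+...................................###..+...
195 ..#...###+...................................###..+...
196 ..#...###+...................................###+.+...
197 ..#...###+...................................###+.+...
198 ..#...###+...................................###+.+...
199 ..#...###+...................................###+.+...
200 ..#+..###+..................................+###+.....
201 ..#...###+..................................+###+.+...
202 ..#...###+........................
[... 1869 characters left out ...]
, 151, 153, 151, 150, 151, 120, 76, 65, 48, 78, 99, 151, 151, 151, 155, 216, 130, 150, 151, 150, 150, 152, 205, 154, 146, 149, 148, 144, 85, 76, 59, 53, 103, 147, 146, 148, 147, 149, 148, 147, 145, 147, 146, 148, 153, 193, 141, 77, 138, 142, 154, 152, 156, 153, 155, 156, 154, 154, 180, 227, 226, 226, 228, 229]
[231, 230, 231, 231, 230, 231, 229, 230, 231, 231, 157, 62, 123, 155, 94, 89, 89, 105, 92, 151, 151, 152, 150, 152, 152, 150, 150, 149, 71, 51, 52, 55, 51, 57, 54, 52, 50, 51, 54, 54, 55, 56, 58, 56, 58, 59, 55, 56, 56, 56, 55, 58, 57, 57, 91, 131, 146, 147, 147, 148, 146, 144, 143, 160, 196, 188, 162, 178, 195, 56, 130, 194, 188, 190, 190, 189, 188, 175, 124, 68, 67, 66, 72, 121, 157]
```

```bash
cat >> h.py <<'E'
def plan(targets):
    """targets (x,y,z,tool-y world angle deg or None) -> tool increments from current pose"""
    s=manip.state(); w,x,y,z=s["tool_rot"]
    from scipy.spatial.transform import Rotation as Ro
    R=Ro.from_quat([x,y,z,w]).as_matrix(); p=np.array(s["tool_pos"]); a0=np.degrees(np.arctan2(R[1,1],R[0,1]))
    print("pose",p.round(4),"ty",a0.round(2),"F",np.round(s["contact_force"],1),"w",round(s["gripper_width"],3),"g",round(s["grasp_force"],1),"t",s["time"],"q",np.round(s["joint_pos"],2))
    for t in targets:
        d=R.T@(np.array(t[:3])-p)/.5; yw=0 if t[3] is None else -np.radians((t[3]-a0+180)%360-180)/1.5
        print(t,d.round(4),round(yw,4))
E
python3 - <<'E'
from h import *
plan([(.34,-.25,.2,-40),(.43,-.02,.13,-11.8),(.476,.085,.12,-11.8),(.476,.085,.04,-11.8)])
for u in(440,450,465,469,474): print(u,ray("top",[u,200],.175),ray("top",[u,200],.045))
im=cv2.imread('pics/top0.png').max(2)
m=im<95;n,l=cv2.connectedComponents(m.astype(np.uint8));v,u=np.nonzero(l==l[256,272]);P=ray("top",np.c_[u,v],.009)[:,:2]-[.4755,.083];d=np.array([.204,.979]);t=P@d;s=P@[-d[1],d[0]]
for k in range(-30,31,6):
    q=abs(t-k/1e3)<.004; print(k,s[q].min().round(4),s[q].max().round(4))
E
```

```text
pose [ 0.2356 -0.5783  0.2302] ty -67.84 F [-0.5 -0.7 -1. ] w 1.001 g 0.0 t 0.1 q [-1.3   0.05  1.61  0.    1.48 -0.12]
(0.34, -0.25, 0.2, -40) [ 0.441  -0.5292  0.0615] -0.3239
(0.43, -0.02, 0.13, -11.8) [ 0.7812 -0.887   0.2022] -0.652
(0.476, 0.085, 0.12, -11.8) [ 0.9456 -1.0468  0.2226] -0.652
(0.476, 0.085, 0.04, -11.8) [ 0.9455 -1.0465  0.3826] -0.652
440 [[ 0.58124768 -0.25602946  0.175     ]] [[ 0.59261256 -0.28879328  0.045     ]]
450 [[ 0.58067637 -0.27578034  0.175     ]] [[ 0.59195402 -0.31155982  0.045     ]]
465 [[ 0.57981512 -0.30550856  0.175     ]] [[ 0.59096126 -0.34582708  0.045     ]]
469 [[ 0.5795845  -0.31345918  0.175     ]] [[ 0.59069543 -0.35499164  0.045     ]]
474 [[ 0.57929564 -0.32341236  0.175     ]] [[ 0.59036246 -0.36646453  0.045     ]]
-30 -0.0077 0.0086
-24 -0.0114 0.0094
-18 -0.0133 0.0129
-12 -0.0147 0.0142
-6 -0.0161 0.0155
0 -0.0171 0.0163
6 -0.0181 0.0167
12 -0.0177 0.0162
18 -0.0164 0.0162
24 -0.0133 0.0129
30 -0.0098 0.0092
```

>>> send_rows:
  increments:
    - {"dx": 0.22, "dy": -0.265, "dz": 0.03, "yaw": -0.16, "claw": -1}
    - {"dx": 0.44, "dy": -0.53, "dz": 0.06, "yaw": -0.32}
    - {"dx": 0.44, "dy": -0.53, "dz": 0.06, "yaw": -0.32}
    - {"dx": 0.44, "dy": -0.53, "dz": 0.06, "yaw": -0.32}
    - {"dx": 0.44, "dy": -0.53, "dz": 0.06, "yaw": -0.32}
    - {"dx": 0.44, "dy": -0.53, "dz": 0.06, "yaw": -0.32}
    - {"dx": 0.78, "dy": -0.887, "dz": 0.2, "yaw": -0.652}
    - {"dx": 0.78, "dy": -0.887, "dz": 0.2, "yaw": -0.652}
    - {"dx": 0.78, "dy": -0.887, "dz": 0.2, "yaw": -0.652}
    - {"dx": 0.78, "dy": -0.887, "dz": 0.2, "yaw": -0.652}
    - {"dx": 0.78, "dy": -0.887, "dz": 0.2, "yaw": -0.652}
    - {"dx": 0.78, "dy": -0.887, "dz": 0.2, "yaw": -0.652}
    - {"dx": 0.78, "dy": -0.887, "dz": 0.2, "yaw": -0.652}

```text
invalid input
```

```bash
python3 - <<'E'
from h import *
plan([(.476,.085,.10,-11.8),(.476,.085,.012,-11.8),(.476,.085,.001,-11.8)])
E
```

```text
pose [ 0.2356 -0.5783  0.2302] ty -67.84 F [-0.5 -0.7 -1. ] w 1.001 g 0.0 t 0.1 q [-1.3   0.05  1.61  0.    1.48 -0.12]
(0.476, 0.085, 0.1, -11.8) [ 0.9456 -1.0467  0.2626] -0.652
(0.476, 0.085, 0.012, -11.8) [ 0.9455 -1.0464  0.4386] -0.652
(0.476, 0.085, 0.001, -11.8) [ 0.9455 -1.0463  0.4606] -0.652
```

Rows probably need every field.

>>> send_rows:
  increments:
    - {"dx": 0.22, "dy": -0.265, "dz": 0.03, "yaw": -0.16, "claw": -1}
    - {"dx": 0.44, "dy": -0.53, "dz": 0.06, "yaw": -0.32, "claw": -1}
    - {"dx": 0.44, "dy": -0.53, "dz": 0.06, "yaw": -0.32, "claw": -1}
    - {"dx": 0.44, "dy": -0.53, "dz": 0.06, "yaw": -0.32, "claw": -1}
    - {"dx": 0.44, "dy": -0.53, "dz": 0.06, "yaw": -0.32, "claw": -1}
    - {"dx": 0.44, "dy": -0.53, "dz": 0.06, "yaw": -0.32, "claw": -1}
    - {"dx": 0.78, "dy": -0.887, "dz": 0.2, "yaw": -0.652, "claw": -1}
    - {"dx": 0.78, "dy": -0.887, "dz": 0.2, "yaw": -0.652, "claw": -1}
    - {"dx": 0.78, "dy": -0.887, "dz": 0.2, "yaw": -0.652, "claw": -1}
    - {"dx": 0.78, "dy": -0.887, "dz": 0.2, "yaw": -0.652, "claw": -1}
    - {"dx": 0.78, "dy": -0.887, "dz": 0.2, "yaw": -0.652, "claw": -1}
    - {"dx": 0.78, "dy": -0.887, "dz": 0.2, "yaw": -0.652, "claw": -1}
    - {"dx": 0.78, "dy": -0.887, "dz": 0.2, "yaw": -0.652, "claw": -1}

```text
time: 1.72
tool_pos: [0.4297, -0.0222, 0.1318]
tool_rot: [0.0, 0.777, 0.63, 0.0]
contact_force: [0.5, -0.3, 0.4]
gripper_width: 1.002
grasp_force: 0.0
```

```bash
python3 - <<'E'
from h import *
plan([(.476,.085,.10,-11.8),(.476,.085,.012,-11.8),(.476,.085,.001,-11.8)])
E
```

```text
pose [ 0.4297 -0.0222  0.1318] ty -11.92 F [ 0.5 -0.3  0.4] w 1.002 g 0.0 t 1.725 q [-0.22 -0.36  2.15 -0.    1.35 -0.02]
(0.476, 0.085, 0.1, -11.8) [0.229  0.0462 0.0635] -0.0014
(0.476, 0.085, 0.012, -11.8) [0.229  0.046  0.2395] -0.0014
(0.476, 0.085, 0.001, -11.8) [0.229  0.046  0.2615] -0.0014
```

>>> send_rows:
  increments:
    - {"dx": 0.225, "dy": 0.046, "dz": 0.06, "yaw": 0, "claw": -1}
    - {"dx": 0.225, "dy": 0.046, "dz": 0.06, "yaw": 0, "claw": -1}
    - {"dx": 0.225, "dy": 0.046, "dz": 0.13, "yaw": 0, "claw": -1}
    - {"dx": 0.225, "dy": 0.046, "dz": 0.13, "yaw": 0, "claw": -1}
    - {"dx": 0.225, "dy": 0.046, "dz": 0.13, "yaw": 0, "claw": -1}

```text
time: 2.35
tool_pos: [0.4759, 0.0832, 0.0675]
tool_rot: [0.0, 0.777, 0.63, 0.001]
contact_force: [0.9, 1.0, 0.6]
gripper_width: 1.005
grasp_force: 0.0
```

```bash
python3 - <<'E'
from h import *
plan([(.476,.085,.012,-11.8),(.476,.085,.001,-11.8)])
im=grab("scene","s1.png"); grab("top","t1.png")
cv2.imwrite("pics/s1c.png",cv2.resize(cv2.imread("pics/s1.png")[210:350,310:450],None,fx=4,fy=4,interpolation=2))
E
```

```text
pose [0.4759 0.0832 0.0675] ty -11.94 F [0.9 1.  0.6] w 1.005 g 0.0 t 2.35 q [ 0.02 -0.13  2.08 -0.    1.19  0.23]
(0.476, 0.085, 0.012, -11.8) [ 0.0035 -0.0007  0.111 ] -0.0016
(0.476, 0.085, 0.001, -11.8) [ 0.0035 -0.0007  0.133 ] -0.0016
```

View pics/s1c.png

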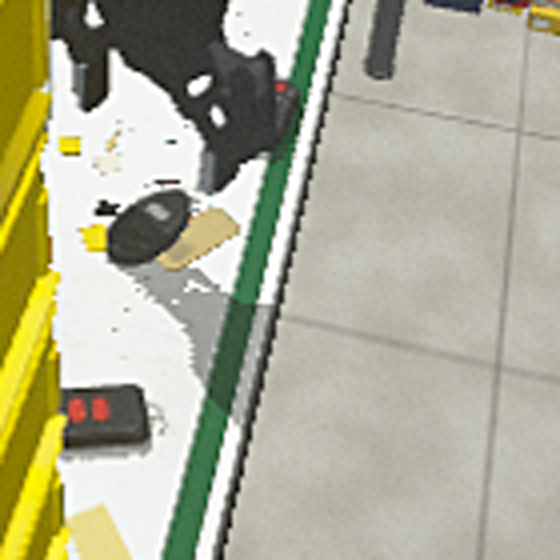

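The scene crop shows the fob at crop (150,228), centred below the two open fingertips at (90,90) and (215,170). Descending and closing.

>>> send_rows:
  increments:
    - {"dx": 0.003, "dy": 0, "dz": 0.08, "yaw": 0, "claw": -1}
    - {"dx": 0.003, "dy": 0, "dz": 0.11, "yaw": 0, "claw": -1}
    - {"dx": 0.003, "dy": 0, "dz": 0.13, "yaw": 0, "claw": -1}
    - {"dx": 0.003, "dy": 0, "dz": 0.13, "yaw": 0, "claw": -1}
    - {"dx": 0.003, "dy": 0, "dz": 0.13, "yaw": 0, "claw": 1}
    - {"dx": 0.003, "dy": 0, "dz": 0.13, "yaw": 0, "claw": 1}
    - {"dx": 0.003, "dy": 0, "dz": 0.13, "yaw": 0, "claw": 1}
    - {"dx": 0.003, "dy": 0, "dz": 0.13, "yaw": 0, "claw": 1}
    - {"dx": 0.003, "dy": 0, "dz": 0.13, "yaw": 0, "claw": 1}
    - {"dx": 0.003, "dy": 0, "dz": 0.13, "yaw": 0, "claw": 1}

```text
time: 3.7
tool_pos: [0.4765, 0.086, 0.0025]
tool_rot: [0.001, 0.776, 0.631, 0.001]
contact_force: [-0.5, 0.3, 5.1]
gripper_width: 0.398
grasp_force: 60.0
```

```bash
python3 - <<'E'
from h import *
plan([])
E
```

```text
pose [0.4765 0.086  0.0025] ty -11.8 F [-0.5  0.3  5.1] w 0.398 g 60.0 t 3.7 q [ 0.02 -0.02  2.1  -0.    1.06  0.23]
```

>>> send_rows:
  increments:
    - {"dx": 0, "dy": 0, "dz": -0.03, "yaw": 0, "claw": 1}
    - {"dx": 0, "dy": 0, "dz": -0.06, "yaw": 0, "claw": 1}
    - {"dx": 0, "dy": 0, "dz": -0.12, "yaw": 0, "claw": 1}
    - {"dx": 0, "dy": 0, "dz": -0.16, "yaw": 0, "claw": 1}
    - {"dx": 0, "dy": 0, "dz": -0.16, "yaw": 0, "claw": 1}
    - {"dx": 0, "dy": 0, "dz": -0.16, "yaw": 0, "claw": 1}

```text
time: 4.45
tool_pos: [0.475, 0.0859, 0.0809]
tool_rot: [-0.0, 0.776, 0.631, -0.0]
contact_force: [0.3, 0.7, -0.1]
gripper_width: 0.393
grasp_force: 60.0
```

```bash
python3 - <<'E'
from h import *
im=grab("scene","s2.png"); grab("top","t2.png")
a=cv2.resize(cv2.imread("pics/s2.png")[190:300,320:430],None,fx=5,fy=5,interpolation=2)
b=cv2.imread("pics/t2.png"); u=proj("top",[[.476,.085,.08]])[0].astype(int)
b=cv2.resize(b[u[1]-55:u[1]+55,u[0]-25:u[0]+25],None,fx=5,fy=5,interpolation=2)
cv2.imwrite("pics/c2.png",np.hstack([a,b]))
plan([(.44,-.05,.1,-3.5),(.5,-.19,.13,-3.5),(.596,-.23,.12,-3.5)])
E
```

```text
pose [0.4745 0.0859 0.0801] ty -11.8 F [-1.8 -0.6 -0.6] w 0.393 g 60.0 t 4.55 q [ 0.02 -0.15  2.07  0.    1.22  0.23]
(0.44, -0.05, 0.1, -3.5) [-0.2802 -0.0121 -0.0396] -0.0966
(0.5, -0.19, 0.13, -3.5) [-0.5298  0.1625 -0.0999] -0.0966
(0.596, -0.23, 0.12, -3.5) [-0.5688  0.3669 -0.0803] -0.0966
```

View pics/c2.png

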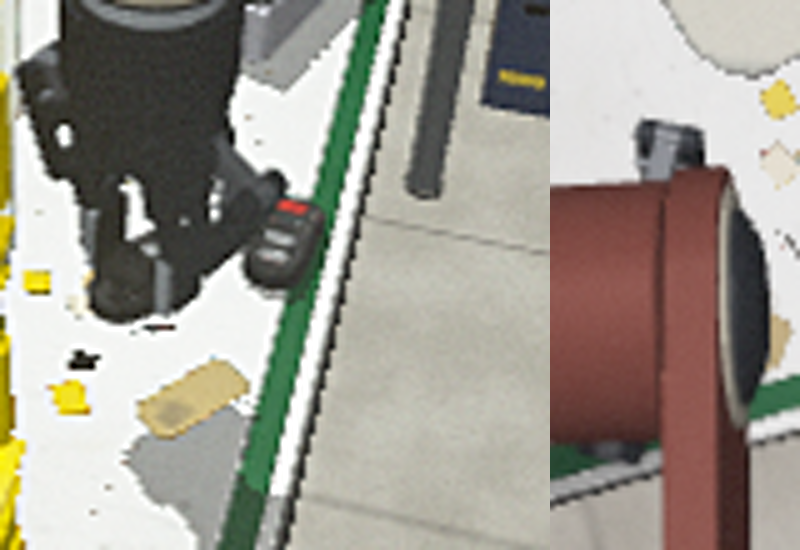

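The scene crop shows the fob held level at crop (145,300), with its +x end towards the camera; the neighbouring fob is untouched. I'll check where it sits along the pads by comparing the visible near end with the prediction.

```bash
python3 - <<'E'
from h import *
s=manip.state(); p=np.array(s["tool_pos"]); a=np.radians(78.2); d=np.array([np.cos(a),np.sin(a),0]); n=np.array([-d[1],d[0],0])
def img(P): return proj("scene",P)
base=np.array([p[0],p[1],p[2]-.0025])
A=img([base+[0,0,.007]])[0]; B=img([base+[0,0,.007]+d*.032])[0]; ax=(B-A); L=np.linalg.norm(ax)/32; ax/=np.linalg.norm(ax)
g=cv2.imread("pics/s2.png").max(2)
for r in range(236,260): print(r,''.join('#' if x<70 else '+' if x<130 else '.' for x in g[r,330:370]))
print("px/mm",L,"pt grasp",A,"pred tip",B,ax)
for z in(0,.004,.008,.015): print(z,img([base+[0,0,z]+d*k+n*w for k,w in((.032,0),(.026,.012),(.026,-.012),(.012,.0185),(.012,-.0185))]).round(1).tolist())
E
```

```text
236 .......++######.....+###################
237 ......+++######...++####################
238 ......+++#######++++++##################
239 .......++#########...+################++
240 ........+#########+...###############.++
241 ........+##########+++##############...#
242 ........+############++############....#
243 .........######++####+.++#########....+#
244 .........#######++###+.++#######+......#
245 .........########+###+.+######.........+
246 ........+#++#########+.++#####..........
247 .......+##++#########+.++#####..........
248 ........#++++##+#####+.++#####..........
249 ........#+++####++###+.++####...........
250 ........##+++########+.+####............
251 ........####++#######+.+##+.............
252 .........###########++++................
253 ..........########+.....................
254 ............++++........................
255 ...................###++#...............
256 ........................................
257 ........................................
258 ........................................
259 ........................................
px/mm 0.3819055857564304 pt grasp [347.79920498 245.62270519] pred tip [338.31406539 253.32883577] [-0.77613584  0.63056575]
0 [[338.3, 255.4], [344.1, 256.8], [336.1, 251.2], [350.4, 254.8], [338.1, 246.5]]
0.004 [[338.3, 254.2], [344.1, 255.6], [336.1, 250.0], [350.5, 253.6], [338.2, 245.3]]
0.008 [[338.3, 253.0], [344.2, 254.3], [336.1, 248.8], [350.6, 252.4], [338.2, 244.0]]
0.015 [[338.4, 250.9], [344.3, 252.2], [336.2, 246.7], [350.7, 250.3], [338.2, 241.9]]
```

```bash
python3 - <<'E'
from h import *
a=np.radians(78.2); d=np.array([np.cos(a),np.sin(a),0]); n=np.array([-d[1],d[0],0])
th=np.linspace(0,2*np.pi,200)
def model(base): # base: grasp point on underside; egg body -36..+32 along d
    return proj("scene",np.vstack([base+[0,0,z]+np.outer(-.002+.034*np.cos(th),d)+np.outer(.0185*np.sin(th),n) for z in(.003,.012)]))
for f,base,c0,c1,r0,r1 in(("scene0.png",np.array([.476,.085,0]),330,365,255,290),("s2.png",np.array([.4745,.0859,.0776]),330,352,240,256)):
    g=cv2.imread("pics/"+f).max(2); m=np.zeros_like(g,bool); m[r0:r1,c0:c1]=g[r0:r1,c0:c1]<100
    v,u=np.nonzero(m); M=model(base); print(f,M.min(0),M.max(0),"obs",u.min(),u.max(),v.min(),v.max())
    for k in(110,125,141,160,180):
        w=np.array([np.cos(np.radians(k)),np.sin(np.radians(k))]); print(k,"model",(M@w).max().round(1),"obs",(np.c_[u,v]@w).max().round(1))
    if f[2]=="e":
        for r in range(252,288): print(r,''.join('#' if x<70 else '+' if x<130 else '.' for x in g[r,326:366]))
E
```

```text
scene0.png [335.93360161 256.7133063 ] [357.93982654 277.06679547] obs 334 357 255 276
110 model 144.1 obs 142.8
125 model 32.5 obs 31.4
141 model -88.5 obs -89.5
160 model -222.1 obs -223.0
180 model -335.9 obs -334.0
252 ........................................
253 ........................................
254 ........................................
255 .......................###+##...........
256 ........................................
257 ...........................++...........
258 ......................+++++###..........
259 ....................+++#++++++#+........
260 .........##.......++++++++++++#+........
261 .........#####..++#++...++++++#+........
262 ........#####..+#++++....+++++#+........
263 ........#####++#++++++....++++#+........
264 .............++++++++++...++++#.........
265 ............+#++++++++++++++++#.........
266 ............+++++++++++++++++#+.........
267 ...........+#+++++++++++++++##..........
268 ...........++++++++++++++++##...........
269 ...........+++++++++++++++##+...........
270 ...........#+++++++++++++###............
271 ...........#++++++++++
[... 255 characters left out ...]
...................+.+...........
278 ........................................
279 ........................................
280 ........................................
281 ........................................
282 ........................................
283 ........................................
284 ........................................
285 ........................................
286 ........................................
287 ........................................
s2.png [336.61065249 234.87351338] [359.9779915  255.58490493] obs 338 351 240 255
110 model 123.6 obs 121.5
125 model 14.5 obs 12.2
141 model -102.6 obs -104.7
160 model -230.1 obs -231.8
180 model -336.6 obs -338.0
```

The near end sits about 2–3 mm further back than expected, which puts the pads too close to the nest-wall ends. I'll set the fob back down, look again and regrasp closer to its origin.

>>> send_rows:
  increments:
    - {"dx": 0, "dy": 0, "dz": 0.08, "yaw": 0, "claw": 1}
    - {"dx": 0, "dy": 0, "dz": 0.13, "yaw": 0, "claw": 1}
    - {"dx": 0, "dy": 0, "dz": 0.15, "yaw": 0, "claw": 1}
    - {"dx": 0, "dy": 0, "dz": 0.155, "yaw": 0, "claw": 1}
    - {"dx": 0, "dy": 0, "dz": 0.155, "yaw": 0, "claw": 1}
    - {"dx": 0, "dy": 0, "dz": 0.155, "yaw": 0, "claw": -1}
    - {"dx": 0, "dy": 0, "dz": 0.155, "yaw": 0, "claw": -1}
    - {"dx": 0, "dy": 0, "dz": 0.155, "yaw": 0, "claw": -1}
    - {"dx": 0, "dy": 0, "dz": 0.155, "yaw": 0, "claw": -1}
    - {"dx": 0, "dy": 0, "dz": 0.05, "yaw": 0, "claw": -1}
    - {"dx": 0, "dy": 0, "dz": -0.05, "yaw": 0, "claw": -1}
    - {"dx": -0.15, "dy": 0, "dz": -0.08, "yaw": 0, "claw": -1}
    - {"dx": -0.3, "dy": 0, "dz": -0.08, "yaw": 0, "claw": -1}
    - {"dx": -0.3, "dy": 0, "dz": -0.08, "yaw": 0, "claw": -1}
    - {"dx": -0.3, "dy": 0, "dz": -0.08, "yaw": 0, "claw": -1}
    - {"dx": -0.3, "dy": 0, "dz": -0.08, "yaw": 0, "claw": -1}

```text
time: 6.55
tool_pos: [0.4448, -0.0604, 0.1211]
tool_rot: [-0.0, 0.776, 0.631, 0.0]
contact_force: [-0.3, 0.2, 0.5]
gripper_width: 1.002
grasp_force: 0.0
```

```bash
python3 - <<'E'
from h import *
grab("top","t3.png"); im=cv2.imread('pics/t3.png'); g=im.max(2)
for r in range(242,270): print(r,''.join('#' if x<75 else '+' if x<110 else '.' for x in g[r,255:305]))
for thr in(75,95,115):
    m=((g<thr)*255).astype(np.uint8); n,l,st,ce=cv2.connectedComponentsWithStats(m); k=l[256,272]
    v,u=np.nonzero(l==k); P=ray("top",np.c_[u,v],.009)[:,:2]; c=P.mean(0); w,V=np.linalg.eigh(np.cov((P-c).T)); d=V[:,1]*np.sign(V[1,1])
    t=(P-c)@d; mid=c+d*(t.min()+t.max())/2; print(thr,len(u),c,d,np.degrees(np.arctan2(d[1],d[0])),t.min(),t.max(),"mid",mid)
plan([(.475,.08,.07,-11.8)])
E
```

```text
242 .......................+###.......................
243 ........................###+......................
244 ........................####......................
245 ..................................................
246 ..................................................
247 ..................................................
248 ..................................................
249 ...............+#########+........................
250 ............++##############+.....................
251 ...........+##++#######+######+...................
252 ..........+#####################+.................
253 ..........+###############+#######................
254 ..........#########+#+###+.++######...............
255 ..........#########+##+#+...+#######..............
256 ..........#########++#+#+...+####++##.............
257 ..........+#########+###+...+########.............
258 ..........+#########++##....+########+............
259 ...........+############....+########+............
260 ............+###########+..+#########+............
261 .............+################+#####+.............

[... 343 characters left out ...]
......................................+##
269 ...............................................###
75 264 [0.47563621 0.08496508] [0.17941706 0.9837731 ] 79.6641927830202 -0.03233819040329593 0.02974018197328528 mid [0.47540315 0.08368715]
95 306 [0.47573033 0.0846048 ] [0.17839023 0.98395982] 79.72399095189483 -0.0339281976143376 0.03045351858763839 mid [0.47542041 0.08289533]
115 327 [0.47523513 0.0847403 ] [0.19105512 0.98157931] 78.98563378036636 -0.034372694745189586 0.030851649266685596 mid [0.47489878 0.08301221]
pose [ 0.4448 -0.06    0.1211] ty -11.75 F [-0.   0.3 -0.6] w 0.996 g 0.0 t 6.6 q [-0.3  -0.29  2.12  0.    1.32 -0.1 ]
(0.475, 0.08, 0.07, -11.8) [0.2865 0.0021 0.1023] 0.0006
```

>>> send_rows:
  increments:
    - {"dx": 0.12, "dy": 0.001, "dz": 0.05, "yaw": -0.007, "claw": -1}
    - {"dx": 0.24, "dy": 0.001, "dz": 0.1, "yaw": -0.014, "claw": -1}
    - {"dx": 0.288, "dy": 0.001, "dz": 0.1, "yaw": -0.014, "claw": -1}
    - {"dx": 0.288, "dy": 0.001, "dz": 0.1, "yaw": -0.014, "claw": -1}
    - {"dx": 0.288, "dy": 0.001, "dz": 0.1, "yaw": -0.014, "claw": -1}
    - {"dx": 0.288, "dy": 0.001, "dz": 0.1, "yaw": -0.014, "claw": -1}

```text
time: 7.35
tool_pos: [0.4749, 0.0794, 0.0716]
tool_rot: [0.0, 0.77, 0.638, 0.0]
contact_force: [0.4, 0.1, 0.5]
gripper_width: 1.001
grasp_force: 0.0
```

```bash
python3 - <<'E'
from h import *
plan([(.4749,.081,.0015,-10.6)])
E
```

```text
pose [0.4749 0.0794 0.0716] ty -10.64 F [0.4 0.1 0.5] w 1.001 g 0.0 t 7.35 q [ 0.01 -0.14  2.08 -0.    1.2   0.2 ]
(0.4749, 0.081, 0.0015, -10.6) [ 0.0031 -0.0006  0.1402] -0.0005
```

>>> send_rows:
  increments:
    - {"dx": 0, "dy": 0, "dz": 0.08, "yaw": 0, "claw": -1}
    - {"dx": 0, "dy": 0, "dz": 0.11, "yaw": 0, "claw": -1}
    - {"dx": 0, "dy": 0, "dz": 0.138, "yaw": 0, "claw": -1}
    - {"dx": 0, "dy": 0, "dz": 0.138, "yaw": 0, "claw": -1}
    - {"dx": 0, "dy": 0, "dz": 0.138, "yaw": 0, "claw": 1}
    - {"dx": 0, "dy": 0, "dz": 0.138, "yaw": 0, "claw": 1}
    - {"dx": 0, "dy": 0, "dz": 0.138, "yaw": 0, "claw": 1}
    - {"dx": 0, "dy": 0, "dz": 0.138, "yaw": 0, "claw": 1}
    - {"dx": 0, "dy": 0, "dz": 0.138, "yaw": 0, "claw": 1}
    - {"dx": 0, "dy": 0, "dz": 0.138, "yaw": 0, "claw": 1}

```text
time: 8.6
tool_pos: [0.4758, 0.08, 0.0036]
tool_rot: [0.001, 0.769, 0.639, 0.001]
contact_force: [-1.4, -0.1, 4.8]
gripper_width: 0.391
grasp_force: 59.6
```

>>> send_rows:
  increments:
    - {"dx": 0, "dy": 0, "dz": -0.03, "yaw": 0, "claw": 1}
    - {"dx": 0, "dy": 0, "dz": -0.06, "yaw": 0, "claw": 1}
    - {"dx": 0, "dy": 0, "dz": -0.12, "yaw": 0, "claw": 1}
    - {"dx": 0, "dy": 0, "dz": -0.16, "yaw": 0, "claw": 1}
    - {"dx": 0, "dy": 0, "dz": -0.16, "yaw": 0, "claw": 1}
    - {"dx": 0, "dy": 0, "dz": -0.16, "yaw": 0, "claw": 1}

```text
time: 9.35
tool_pos: [0.4743, 0.0799, 0.0819]
tool_rot: [-0.0, 0.769, 0.639, -0.0]
contact_force: [-0.7, -0.5, 0.2]
gripper_width: 0.393
grasp_force: 59.7
```

```bash
python3 - <<'E'
from h import *
grab("scene","s4.png")
plan([(.45,-.05,.12,-3.5),(.5,-.18,.14,-3.5),(.5965,-.228,.14,-3.5)])
E
```

```text
pose [0.4739 0.0799 0.0814] ty -10.6 F [-0.7 -0.1 -0. ] w 0.392 g 59.7 t 9.4 q [ 0.01 -0.15  2.07 -0.    1.22  0.2 ]
(0.45, -0.05, 0.12, -3.5) [-0.2643  0.0006 -0.0772] -0.0826
(0.5, -0.18, 0.14, -3.5) [-0.5015  0.1467 -0.1174] -0.0826
(0.5965, -0.228, 0.14, -3.5) [-0.5603  0.354  -0.1177] -0.0826
```

>>> send_rows:
  increments:
    - {"dx": -0.1, "dy": 0, "dz": -0.04, "yaw": -0.04, "claw": 1}
    - {"dx": -0.2, "dy": 0, "dz": -0.077, "yaw": -0.083, "claw": 1}
    - {"dx": -0.264, "dy": 0, "dz": -0.077, "yaw": -0.083, "claw": 1}
    - {"dx": -0.35, "dy": 0.05, "dz": -0.1, "yaw": -0.083, "claw": 1}
    - {"dx": -0.44, "dy": 0.1, "dz": -0.117, "yaw": -0.083, "claw": 1}
    - {"dx": -0.5, "dy": 0.147, "dz": -0.117, "yaw": -0.083, "claw": 1}
    - {"dx": -0.53, "dy": 0.25, "dz": -0.117, "yaw": -0.083, "claw": 1}
    - {"dx": -0.56, "dy": 0.354, "dz": -0.117, "yaw": -0.083, "claw": 1}
    - {"dx": -0.56, "dy": 0.354, "dz": -0.117, "yaw": -0.083, "claw": 1}
    - {"dx": -0.56, "dy": 0.354, "dz": -0.117, "yaw": -0.083, "claw": 1}
    - {"dx": -0.56, "dy": 0.354, "dz": -0.117, "yaw": -0.083, "claw": 1}

```text
time: 10.78
tool_pos: [0.5963, -0.2271, 0.1405]
tool_rot: [-0.0, 0.728, 0.686, -0.0]
contact_force: [-0.7, 0.3, -0.4]
gripper_width: 0.391
grasp_force: 59.8
```

```bash
python3 - <<'E'
from h import *
grab("top","t5.png");grab("scene","s5.png")
plan([(.5965,-.229,.08,-3.5),(.5965,-.229,.04,-3.5),(.5965,-.229,.0276,-3.5)])
a=cv2.resize(cv2.imread("pics/s5.png")[100:220,310:420],None,fx=3.6,fy=3.6,interpolation=2)
b=cv2.resize(cv2.imread("pics/t5.png")[140:260,370:490],None,fx=3.3,fy=3.6,interpolation=2)
cv2.imwrite("pics/c5.png",np.hstack([a,b]))
E
```

```text
pose [ 0.5966 -0.2273  0.1412] ty -3.45 F [ 0.2 -0.4  0.4] w 0.392 g 59.8 t 10.875 q [-0.48  0.15  1.66 -0.    1.33 -0.42]
(0.5965, -0.229, 0.08, -3.5) [-0.0034  0.      0.1224] 0.0005
(0.5965, -0.229, 0.04, -3.5) [-0.0033  0.      0.2024] 0.0005
(0.5965, -0.229, 0.0276, -3.5) [-0.0033 -0.      0.2272] 0.0005
```

View pics/c5.png

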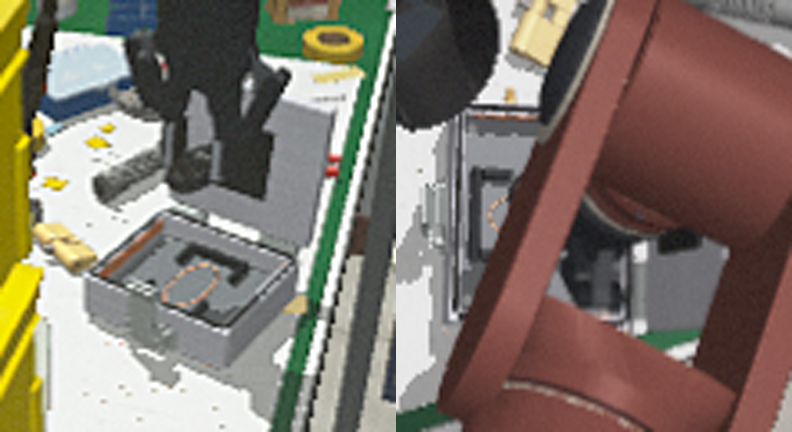

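The crops show the fob held above the nest at crop (190,165), with the lid behind the gripper and clear. Descending gently.

>>> send_rows:
  increments:
    - {"dx": -0.003, "dy": 0, "dz": 0.06, "yaw": 0, "claw": 1}
    - {"dx": -0.003, "dy": 0, "dz": 0.12, "yaw": 0, "claw": 1}
    - {"dx": -0.003, "dy": 0, "dz": 0.17, "yaw": 0, "claw": 1}
    - {"dx": -0.003, "dy": 0, "dz": 0.2, "yaw": 0, "claw": 1}
    - {"dx": -0.003, "dy": 0, "dz": 0.2, "yaw": 0, "claw": 1}
    - {"dx": -0.003, "dy": 0, "dz": 0.2, "yaw": 0, "claw": 1}

```text
time: 11.62
tool_pos: [0.5979, -0.2297, 0.0423]
tool_rot: [0.001, 0.728, 0.685, 0.0]
contact_force: [0.3, -0.5, -0.0]
gripper_width: 0.391
grasp_force: 59.8
```

```bash
python3 - <<'E'
from h import *
plan([(.5965,-.229,.0276,-3.5)])
grab("scene","s6.png")
g=cv2.imread("pics/s6.png")
cv2.imwrite("pics/c6.png",cv2.resize(g[135:205,325:405],None,fx=7,fy=7,interpolation=2))
E
```

```text
pose [ 0.5979 -0.2297  0.0423] ty -3.46 F [ 0.3 -0.5 -0. ] w 0.391 g 59.8 t 11.625 q [-0.48  0.27  1.71  0.    1.16 -0.42]
(0.5965, -0.229, 0.0276, -3.5) [ 0.0012 -0.003   0.0294] 0.0004
```

View pics/c6.png

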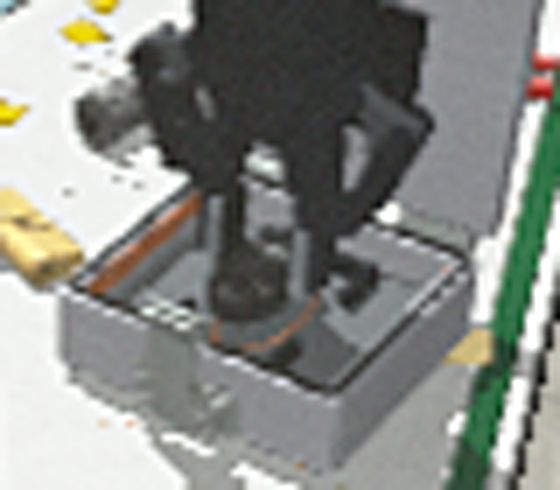

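The fob's near end, at crop (245,315), sits between the walls and over the printed outline. Lowering slowly to touch.

>>> send_rows:
  increments:
    - {"dx": 0.001, "dy": -0.002, "dz": 0.008, "yaw": 0, "claw": 1}
    - {"dx": 0.001, "dy": -0.002, "dz": 0.016, "yaw": 0, "claw": 1}
    - {"dx": 0.001, "dy": -0.002, "dz": 0.022, "yaw": 0, "claw": 1}
    - {"dx": 0.001, "dy": -0.002, "dz": 0.026, "yaw": 0, "claw": 1}
    - {"dx": 0.001, "dy": -0.002, "dz": 0.026, "yaw": 0, "claw": 1}
    - {"dx": 0.001, "dy": -0.002, "dz": 0.026, "yaw": 0, "claw": 1}

```text
time: 12.42
tool_pos: [0.5962, -0.2288, 0.0278]
tool_rot: [0.0, 0.728, 0.685, 0.0]
contact_force: [-0.8, -0.1, 0.2]
gripper_width: 0.391
grasp_force: 59.9
```

```bash
python3 - <<'E'
from h import *
plan([(.5965,-.229,.0276,-3.5)])
E
```

```text
pose [ 0.5962 -0.2288  0.0278] ty -3.47 F [-0.8 -0.1  0.2] w 0.391 g 59.9 t 12.425 q [-0.48  0.28  1.72  0.    1.14 -0.42]
(0.5965, -0.229, 0.0276, -3.5) [-0.0004  0.0006  0.0004] 0.0004
```

No wall contact and already at floor height; 1 mm more, then release with a partial opening and rise.

>>> send_rows:
  increments:
    - {"dx": 0, "dy": 0, "dz": 0.002, "yaw": 0, "claw": 1}
    - {"dx": 0, "dy": 0, "dz": 0.003, "yaw": 0, "claw": 1}
    - {"dx": 0, "dy": 0, "dz": 0.003, "yaw": 0, "claw": 1}

```text
time: 12.8
tool_pos: [0.5963, -0.2288, 0.0276]
tool_rot: [-0.0, 0.728, 0.685, -0.0]
contact_force: [-3.4, 2.8, 7.4]
gripper_width: 0.395
grasp_force: 60.7
```

>>> send_rows:
  increments:
    - {"dx": 0, "dy": 0, "dz": 0, "yaw": 0, "claw": 0}
    - {"dx": 0, "dy": 0, "dz": 0, "yaw": 0, "claw": -0.3}
    - {"dx": 0, "dy": 0, "dz": 0, "yaw": 0, "claw": -0.3}
    - {"dx": 0, "dy": 0, "dz": 0, "yaw": 0, "claw": -0.3}
    - {"dx": 0, "dy": 0, "dz": 0, "yaw": 0, "claw": -0.3}
    - {"dx": 0, "dy": 0, "dz": -0.04, "yaw": 0, "claw": -0.3}
    - {"dx": 0, "dy": 0, "dz": -0.1, "yaw": 0, "claw": -0.3}
    - {"dx": 0, "dy": 0, "dz": -0.2, "yaw": 0, "claw": -0.3}
    - {"dx": 0, "dy": 0, "dz": -0.26, "yaw": 0, "claw": -0.3}
    - {"dx": 0, "dy": 0, "dz": -0.26, "yaw": 0, "claw": -0.3}

```text
time: 14.05
tool_pos: [0.5986, -0.23, 0.1622]
tool_rot: [0.004, 0.728, 0.685, 0.001]
contact_force: [0.2, 0.1, -0.1]
gripper_width: 0.647
grasp_force: 0.0
```

```bash
python3 - <<'E'
from h import *
plan([(.44,-.2,.2,-3.5),(.44,-.2,.2,-93.5),(.44,-.2,.2,86.5)])
E
```

```text
pose [ 0.5986 -0.23    0.1622] ty -3.46 F [ 0.2  0.1 -0.1] w 0.647 g 0.0 t 14.05 q [-0.48  0.13  1.64 -0.    1.35 -0.42]
(0.44, -0.2, 0.2, -3.5) [ 0.0404 -0.3195 -0.0785] 0.0004
(0.44, -0.2, 0.2, -93.5) [ 0.0404 -0.3195 -0.0785] 1.0476
(0.44, -0.2, 0.2, 86.5) [ 0.0404 -0.3195 -0.0785] -1.0468
```

>>> send_rows:
  increments:
    - {"dx": 0, "dy": 0, "dz": -0.1, "yaw": 0, "claw": 1}
    - {"dx": 0, "dy": 0, "dz": -0.2, "yaw": 0, "claw": 1}
    - {"dx": 0, "dy": 0, "dz": -0.2, "yaw": 0, "claw": 1}
    - {"dx": -0.1, "dy": -0.04, "dz": -0.2, "yaw": 0, "claw": 1}
    - {"dx": -0.2, "dy": -0.04, "dz": -0.2, "yaw": 0, "claw": 1}
    - {"dx": -0.3, "dy": -0.04, "dz": -0.2, "yaw": 0, "claw": 1}
    - {"dx": -0.3, "dy": -0.04, "dz": -0.2, "yaw": 0, "claw": 1}
    - {"dx": -0.3, "dy": -0.04, "dz": -0.2, "yaw": 0, "claw": 1}

```text
time: 15.05
tool_pos: [0.5666, -0.3766, 0.2543]
tool_rot: [-0.002, 0.728, 0.685, 0.0]
contact_force: [0.2, -0.2, 0.1]
gripper_width: -0.0
grasp_force: 0.0
```

```bash
python3 - <<'E'
from h import *
grab("top","t7.png");grab("scene","s7.png")
plan([(.58,-.375,.25,-3.5),(.58,-.375,.145,-3.5)])
a=cv2.resize(cv2.imread("pics/s7.png")[110:220,310:420],None,fx=3.6,fy=4,interpolation=2)
b=cv2.resize(cv2.imread("pics/t7.png")[150:240,370:480],None,fx=3.6,fy=4.9,interpolation=2)[:440]
cv2.imwrite("pics/c7.png",np.hstack([a,b]))
E
```

```text
pose [ 0.5671 -0.376   0.2554] ty -3.4 F [ 0.4  0.1 -0.2] w 0.001 g 0.0 t 15.15 q [-0.69  0.17  1.45  0.    1.53 -0.64]
(0.58, -0.375, 0.25, -3.5) [0.0034 0.0256 0.0107] 0.0012
(0.58, -0.375, 0.145, -3.5) [0.0032 0.0258 0.2207] 0.0012
```

View pics/c7.png

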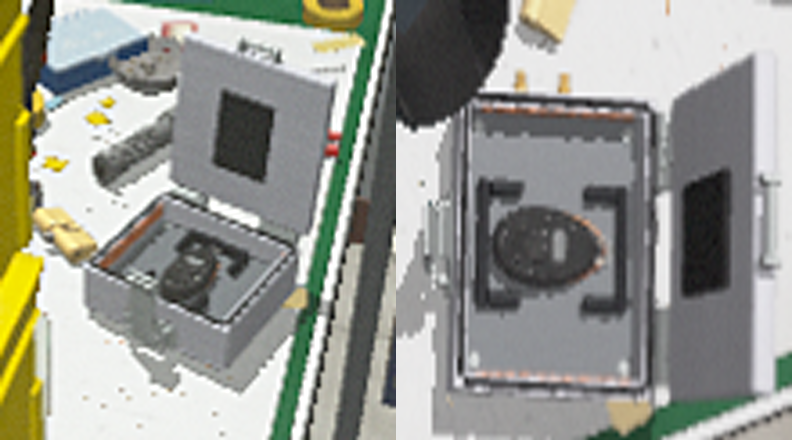

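The fob lies centred and flat between the locating walls (top crop (545,245)), the lid is open and the gripper is clear. Next: down behind the lid.

>>> send_rows:
  increments:
    - {"dx": 0, "dy": 0.02, "dz": 0.1, "yaw": 0, "claw": 1}
    - {"dx": 0, "dy": 0.02, "dz": 0.2, "yaw": 0, "claw": 1}
    - {"dx": 0, "dy": 0.02, "dz": 0.22, "yaw": 0, "claw": 1}
    - {"dx": 0, "dy": 0.02, "dz": 0.22, "yaw": 0, "claw": 1}
    - {"dx": 0, "dy": 0.02, "dz": 0.22, "yaw": 0, "claw": 1}

```text
time: 15.78
tool_pos: [0.5785, -0.3787, 0.1498]
tool_rot: [0.003, 0.728, 0.686, 0.0]
contact_force: [0.4, -0.9, -0.4]
gripper_width: -0.003
grasp_force: 0.0
```

```bash
python3 - <<'E'
from h import *
T=[]
for th in(1.65,1.5,1.35,1.2,1.05,.9,.75,.6,.45,.3,.2,.12):
    s=.10*np.cos(th)-.015*np.sin(th)-.011; T.append((.578,round(-.297+s,4),round(.045+.1*np.sin(th)+.015*np.cos(th),4),-3.5))
plan(T)
E
```

```text
pose [ 0.5785 -0.3787  0.1498] ty -3.45 F [ 0.4 -0.9 -0.4] w -0.003 g 0.0 t 15.775 q [-0.69  0.26  1.52  0.    1.36 -0.63]
(0.578, np.float64(-0.3309), np.float64(0.1435), -3.5) [ 0.0955 -0.0069  0.0122] 0.0006
(0.578, np.float64(-0.3159), np.float64(0.1458), -3.5) [ 0.1254 -0.0087  0.0075] 0.0006
(0.578, np.float64(-0.3007), np.float64(0.1459), -3.5) [ 0.1557 -0.0105  0.0073] 0.0006
(0.578, np.float64(-0.2857), np.float64(0.1436), -3.5) [ 0.1857 -0.0123  0.0118] 0.0006
(0.578, np.float64(-0.2713), np.float64(0.1392), -3.5) [ 0.2145 -0.0141  0.0205] 0.0006
(0.578, np.float64(-0.2576), np.float64(0.1327), -3.5) [ 0.2419 -0.0158  0.0334] 0.0006
(0.578, np.float64(-0.2451), np.float64(0.1241), -3.5) [ 0.2669 -0.0174  0.0505] 0.0006
(0.578, np.float64(-0.2339), np.float64(0.1138), -3.5) [ 0.2893 -0.0188  0.071 ] 0.0006
(0.578, np.float64(-0.2245), np.float64(0.102), -3.5) [ 0.3081 -0.02    0.0946] 0.0006
(0.578, np.float64(-0.2169), np.float64(0.0889), -3.5) [ 0.3234 -0.0211  0.1207] 0.0006
(0.578, np.float64(-0.213), np.float64(0.0796), -3.5) [ 0.3312 -0.0216  0.1393] 0.0006
(0.578, np.float64(-0.2105), np.float64(0.0719), -3.5) [ 0.3362 -0.022   0.1547] 0.0006
```

>>> send_rows:
  increments:
    - {"dx": 0.05, "dy": 0, "dz": 0.008, "yaw": 0, "claw": 1}
    - {"dx": 0.095, "dy": -0.006, "dz": 0.008, "yaw": 0, "claw": 1}
    - {"dx": 0.125, "dy": -0.008, "dz": 0.006, "yaw": 0, "claw": 1}
    - {"dx": 0.155, "dy": -0.01, "dz": 0.006, "yaw": 0, "claw": 1}
    - {"dx": 0.185, "dy": -0.012, "dz": 0.01, "yaw": 0, "claw": 1}
    - {"dx": 0.214, "dy": -0.014, "dz": 0.018, "yaw": 0, "claw": 1}
    - {"dx": 0.242, "dy": -0.016, "dz": 0.03, "yaw": 0, "claw": 1}
    - {"dx": 0.242, "dy": -0.016, "dz": 0.03, "yaw": 0, "claw": 1}

```text
time: 16.77
tool_pos: [0.5753, -0.2545, 0.1295]
tool_rot: [-0.002, 0.728, 0.686, -0.0]
contact_force: [-0.1, -0.2, -0.4]
gripper_width: 0.002
grasp_force: 0.0
```

```bash
python3 - <<'E'
from h import *
T=[]
for th in(.9,.75,.6,.45,.3,.2,.12):
    s=.10*np.cos(th)-.015*np.sin(th)-.011; T.append((.578,round(-.297+s,4),round(.045+.1*np.sin(th)+.015*np.cos(th),4),-3.5))
plan(T)
grab("scene","s8.png")
cv2.imwrite("pics/c8.png",cv2.resize(cv2.imread("pics/s8.png")[90:220,300:430],None,fx=4,fy=4,interpolation=2))
E
```

```text
pose [ 0.5753 -0.2545  0.1295] ty -3.39 F [-0.1 -0.2 -0.4] w 0.002 g 0.0 t 16.775 q [-0.54  0.15  1.69  0.    1.31 -0.48]
(0.578, np.float64(-0.2576), np.float64(0.1327), -3.5) [-0.0058  0.0057 -0.0064] 0.0013
(0.578, np.float64(-0.2451), np.float64(0.1241), -3.5) [0.0191 0.0043 0.0109] 0.0013
(0.578, np.float64(-0.2339), np.float64(0.1138), -3.5) [0.0414 0.0031 0.0315] 0.0013
(0.578, np.float64(-0.2245), np.float64(0.102), -3.5) [0.0601 0.0021 0.0552] 0.0013
(0.578, np.float64(-0.2169), np.float64(0.0889), -3.5) [0.0752 0.0013 0.0814] 0.0013
(0.578, np.float64(-0.213), np.float64(0.0796), -3.5) [0.0829 0.0009 0.1001] 0.0013
(0.578, np.float64(-0.2105), np.float64(0.0719), -3.5) [0.0879 0.0006 0.1155] 0.0013
```

View pics/c8.png

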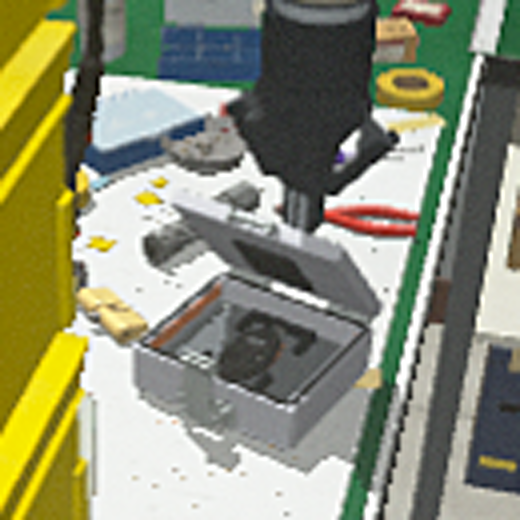

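The lid has followed the finger to about half closed (crop (285,255)), and the fob is still in the nest. Continuing down to ajar.

>>> send_rows:
  increments:
    - {"dx": 0.019, "dy": 0.003, "dz": 0.011, "yaw": 0, "claw": 1}
    - {"dx": 0.041, "dy": 0.003, "dz": 0.031, "yaw": 0, "claw": 1}
    - {"dx": 0.06, "dy": 0.002, "dz": 0.055, "yaw": 0, "claw": 1}
    - {"dx": 0.075, "dy": 0.001, "dz": 0.081, "yaw": 0, "claw": 1}
    - {"dx": 0.083, "dy": 0.001, "dz": 0.1, "yaw": 0, "claw": 1}
    - {"dx": 0.088, "dy": 0.001, "dz": 0.115, "yaw": 0, "claw": 1}
    - {"dx": 0.088, "dy": 0.001, "dz": 0.115, "yaw": 0, "claw": 1}

```text
time: 17.7
tool_pos: [0.5787, -0.2123, 0.0724]
tool_rot: [-0.001, 0.728, 0.685, -0.001]
contact_force: [-0.4, -0.3, 0.1]
gripper_width: 0.003
grasp_force: 0.0
```

```bash
python3 - <<'E'
from h import *
plan([(.577,-.205,.06,-3.5)])
E
```

```text
pose [ 0.5787 -0.2123  0.0724] ty -3.45 F [-0.4 -0.3  0.1] w 0.003 g 0.0 t 17.7 q [-0.47  0.18  1.75 -0.    1.21 -0.41]
(0.577, -0.205, 0.06, -3.5) [ 0.0143 -0.0042  0.0248] 0.0005
```

>>> send_rows:
  increments:
    - {"dx": 0.014, "dy": 0, "dz": 0, "yaw": 0, "claw": 1}
    - {"dx": 0.014, "dy": 0, "dz": 0.008, "yaw": 0, "claw": 1}
    - {"dx": 0.014, "dy": 0, "dz": 0.014, "yaw": 0, "claw": 1}
    - {"dx": 0.014, "dy": 0, "dz": 0.02, "yaw": 0, "claw": 1}
    - {"dx": 0.014, "dy": 0, "dz": 0.024, "yaw": 0, "claw": 1}
    - {"dx": 0.014, "dy": 0, "dz": 0.026, "yaw": 0, "claw": 1}
    - {"dx": 0.014, "dy": 0, "dz": 0.026, "yaw": 0, "claw": 1}

```text
time: 18.58
tool_pos: [0.58, -0.2059, 0.0605]
tool_rot: [0.0, 0.728, 0.685, -0.0]
contact_force: [0.1, 0.5, 0.4]
gripper_width: -0.002
grasp_force: 0.3
```

```bash
python3 - <<'E'
from h import *
plan([(.577,-.205,.06,-3.5)])
E
```

```text
pose [ 0.58   -0.2059  0.0605] ty -3.48 F [0.1 0.5 0.4] w -0.002 g 0.3 t 18.575 q [-0.46  0.19  1.76 -0.    1.19 -0.4 ]
(0.577, -0.205, 0.06, -3.5) [ 0.0014 -0.006   0.001 ] 0.0003
```

>>> send_rows:
  increments:
    - {"dx": 0, "dy": 0, "dz": 0.003, "yaw": 0, "claw": 1}
    - {"dx": 0, "dy": 0, "dz": 0.005, "yaw": 0, "claw": 1}
    - {"dx": 0, "dy": 0, "dz": 0.005, "yaw": 0, "claw": 1}

```text
time: 18.95
tool_pos: [0.5801, -0.2059, 0.0599]
tool_rot: [-0.0, 0.728, 0.685, -0.0]
contact_force: [-3.8, 2.0, 10.8]
gripper_width: 0.001
grasp_force: 4.9
```

>>> send_rows:
  increments:
    - {"dx": 0, "dy": 0, "dz": 0.003, "yaw": 0, "claw": 1}
    - {"dx": 0, "dy": 0, "dz": 0.006, "yaw": 0, "claw": 1}
    - {"dx": 0, "dy": 0, "dz": 0.006, "yaw": 0, "claw": 1}
    - {"dx": 0, "dy": 0, "dz": 0.006, "yaw": 0, "claw": 1}

```text
time: 19.45
tool_pos: [0.5803, -0.2059, 0.0598]
tool_rot: [-0.001, 0.728, 0.685, -0.0]
contact_force: [-11.4, 5.5, 22.9]
gripper_width: -0.004
grasp_force: 11.6
```

>>> send_rows:
  increments:
    - {"dx": 0, "dy": 0, "dz": -0.05, "yaw": 0, "claw": 1}
    - {"dx": 0, "dy": 0, "dz": -0.15, "yaw": 0, "claw": 1}
    - {"dx": -0.1, "dy": -0.1, "dz": -0.25, "yaw": 0, "claw": 1}
    - {"dx": -0.2, "dy": -0.2, "dz": -0.3, "yaw": 0, "claw": 1}
    - {"dx": -0.3, "dy": -0.3, "dz": -0.3, "yaw": 0, "claw": 1}
    - {"dx": -0.3, "dy": -0.3, "dz": -0.3, "yaw": 0, "claw": 1}
    - {"dx": -0.3, "dy": -0.3, "dz": -0.3, "yaw": 0, "claw": 1}
    - {"dx": -0.3, "dy": -0.3, "dz": -0.3, "yaw": 0, "claw": 1}

```text
time: 20.45
tool_pos: [0.4213, -0.3461, 0.2048]
tool_rot: [-0.0, 0.728, 0.685, 0.0]
contact_force: [-0.4, 0.2, 0.3]
gripper_width: 0.0
grasp_force: 0.0
```

```bash
python3 - <<'E'
from h import *
plan([])
grab("scene","s9.png");grab("top","t9.png")
a=cv2.resize(cv2.imread("pics/s9.png")[120:220,310:410],None,fx=4,fy=4,interpolation=2)
b=cv2.resize(cv2.imread("pics/t9.png")[150:250,370:470],None,fx=4,fy=4,interpolation=2)
cv2.imwrite("pics/c9.png",np.hstack([a,b]))
E
```

```text
pose [ 0.4213 -0.3461  0.2048] ty -3.48 F [-0.4  0.2  0.3] w 0.0 g 0.0 t 20.45 q [-0.82 -0.12  1.83  0.    1.44 -0.76]
```

View pics/c9.png

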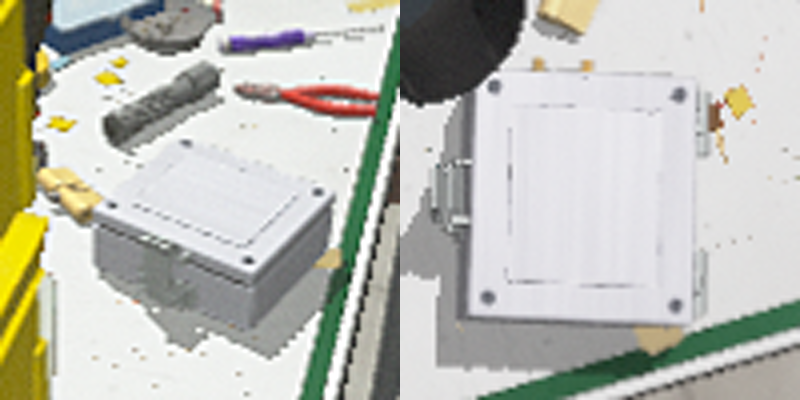

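The lid lies flush on the box, the catch is over the front edge (crop (165,255)), and the arm is clear. Handing in.

```bash
python3 -c "
from plant import manip
print(manip.job_done())"
```

```text
the job is handed in; nothing more can be done
None
```

The job is handed in: the egg-shaped fob lies flat and centred in the nest, the lid looked fully shut with the catch over the keeper bar, and the arm ended clear at 20.5 s; the simulator gave no verdict.

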